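Put away the painting kit after a session

TASK

Tidy the painter's table: lay the palette knife and the scraper flat on the bottom of the shallow wooden knife tray, side by side and not on top of each other, and stand the round glass jar and the flat round tin upright on the bottom of the blue bin. Turn the flat-backed bottle so that its flat side faces the flat wall of the wooden holder's bay, and lower it upright all the way to the bottom of the bay. Leave the drink can and the mug where they are.

Things in the scene. Friction and masses are not known exactly. Their poses are not given: they have to be found in the camera images.
- palette_knife: Painter's knife lying flat, about 60 g: wooden handle 80 long, 16 wide, 12 high, brass tang, leaf-shaped pointed steel blade 65 long, up to 26 wide, 2.5 thick. Origin on the underside below the handle, at the centre of mass (grip here); x runs along the handle: handle end at x = +58 mm, handle begins at -22, blade point at -102; z up.
- scraper: Palette scraper lying flat, about 60 g: the same wooden handle (80 x 16 x 12) and tang, with a broad square-ended steel blade 45 wide, 45 long, 2.5 thick. Origin on the underside below the handle, near the centre of mass (grip here); x runs along the handle: handle end at x = +58 mm, handle begins at -22, blade edge at -82; z up.
- jar: Round glass paint jar with brown paint and a brass screw lid, 48 high, glass 48 and lid 50 across, about 120 g, standing. Origin at the centre of its underside, z up.
- tin: Low flat round dark metal tin, 60 across and 26 high, about 100 g, standing on its base. Origin at the centre of its underside, z up.
- medium_bottle: Dark amber D-section bottle, standing, about 180 g. Body 60 high, radius 30, one side cut flat 15 mm from the axis (45 from flat to back, 60 across). Round black cap on the axis, 28 across, from 65 to 87 mm height: grip it, any way round. Origin on the axis at the underside; the flat faces the body's -x; z up.
- knife_tray: Shallow light wooden tray, fixed, 152 (x) by 242 (y), walls 6 thick and 22 high; inside 140 by 230; inner floor 6 mm above the table. Origin at the centre of its underside; its long side is along y.
- jar_bin: Blue plastic open bin, fixed, 140 (x) by 180 (y), walls 5 thick and 45 high; inside 130 by 170; inner floor 5 mm above the table. Origin at the centre of its underside; its longer side is along y.
- bottle_holder: Fixed brown wooden block (light bay floor), 83 (x) by 98 (y), 33 high, with an open D-shaped bay 28 deep (floor 5 mm above the table). Flat wall on the bay's -x side, 20 mm from the origin; the other sides are half an octagon 35 mm from it: 5 mm play round the bottle. Origin at table level below the bay's centre, where the bottle's axis belongs, with the bottle's x axis along the holder's x.
- drink_can: Green drink can standing at one side, 56 across, 145 high. Not to be disturbed. Origin at the centre of its underside.
- mug: Blue ceramic mug standing at the other side, 80 across, 90 high, handle on its +y side. Not to be disturbed. Origin at the centre of its underside.

How it is judged (in metres and radians):
At the end, for the whole second after the job is handed in: Knife and scraper flat on the tray floor (within 3 mm, tilt < 0.10); jar and tin upright on the bin floor (within 4 mm, tilt < 0.12); bottle upright on the bay floor (within 4 mm), axis within 9 mm of the bay centre, flat to the flat wall within 0.45 rad; all at rest (x of palette_knife in the frame of knife_tray between -0.065 and 0.065 m and y of palette_knife in the frame of knife_tray between -0.07 and 0.07 m and z of palette_knife in the frame of knife_tray between 0.002 and 0.009 m and angle between each of palette_knife, scraper, medium_bottle's own z axis and vertical below 0.1 rad and linear speed of each of palette_knife, scraper, jar, tin, medium_bottle below 0.02 m/s and angular speed of each of palette_knife, scraper, jar, tin, medium_bottle below 0.2 rad/s and x of scraper in the frame of knife_tray between -0.065 and 0.065 m and y of scraper in the frame of knife_tray between -0.07 and 0.07 m and z of scraper in the frame of knife_tray between 0.002 and 0.009 m and x of jar in the frame of jar_bin between -0.05 and 0.05 m and y of jar in the frame of jar_bin between -0.07 and 0.07 m and z of jar in the frame of jar_bin between 0.002 and 0.009 m and angle between each of jar, tin's own z axis and vertical below 0.12 rad and x of tin in the frame of jar_bin between -0.05 and 0.05 m and y of tin in the frame of jar_bin between -0.07 and 0.07 m and z of tin in the frame of jar_bin between 0.002 and 0.009 m and horizontal distance between medium_bottle and bottle_holder below 0.009 m and angle between the x axis of medium_bottle and the x axis of bottle_holder, either way round below 0.45 rad and z of medium_bottle in the frame of bottle_holder between 0.002 and 0.009 m); the robot touches nothing.
It fails at once if the drink can was moved more than 30 mm or tipped (distance of drink_can from where it was at the start of the episode above 0.03 m or angle between drink_can's own z axis and vertical above 0.3 rad).
It fails at once if the mug was moved more than 30 mm or tipped (distance of mug from where it was at the start of the episode above 0.03 m or angle between mug's own z axis and vertical above 0.3 rad).
It also fails if it takes over 144 s, if anything falls off the work surface, if the arm or the gripper's body presses on something with over 40 N, if the wrist force passes 120 N, or if a joint passes its speed limit or range.

ROBOT

A 6-joint arm with a two-finger parallel gripper is mounted at the origin on the work surface. World frame = base frame: x ahead of the robot, y to its left, z up, the work surface at z = 0. Lengths are in m, angles in degrees, forces in N, time in s.
With the tool pointing down it reaches from about 0.4 to 0.825 m from the base axis. Payload 7 kg.
Tool frame: the origin (TCP) lies midway between the tips of the shut fingers; the grasp point (between the pads) lies 19 mm behind it; z points along the fingers, y is the line along which they close (so a half turn about z gives the same grasp; the last joint's range is limited). The gripper opens to 88 mm and grips with 3 to 60 N. Pads are 19 mm wide; open, the fingers measure 130 mm over their backs; the gripper's body (78 mm by 193 mm) begins 47 mm behind the grasp point.
Start: joints at [16.507, 20.546, 0.682, 0, -70.136, -16.507], TCP at [0.675, -0, 0.227] pointing down, gripper open.
Joint ranges: [-176.03, 176.03], [-82.01, 121.73], [-58.28, 71.71], [-173.87, 95.51], [-174.79, -0.11], [-173.66, 173.66]. Speed limits (degrees/s): [136.94, 136.94, 172.46, 180, 180, 180].

INTERFACE

Orientations are given as [roll, pitch, yaw] about the fixed x, y, z axes, in that order (R = Rz(yaw) Ry(pitch) Rx(roll)).
In Python, from plant import ctrl, viewer, close_job gives the robot as it stands. The module is installed in compiled form; this text tells all that it offers.
- The arm moves only by the tool step_arm, never from a script. Its argument "moves" is a list that holds one entry, the list of rows, each a list of 5 numbers: the shift along the world's x, y, z in cm, then the turn about the world's z in rad, then the finger opening in cm, from 0 to 8.76. In form: [[[tx, ty, tz, twist, grip], ...]]. A call has 1 to 10 rows; each row shifts and turns the commanded pose from where the row before left it; what a row does not reach is not made up. A row lasts 1/10 s, in which the tool goes at most 50 mm and 8.59 degrees, less where a joint would pass 70% of its speed; a pose out of reach is approached as far as the arm can. A call with a gripper value outside its range is refused whole. The fingers move at their own pace and stop on an object; the grip force is fixed at half the most. Time passes only in rows, so rows that do not move let the fingers close. It gives the time, the measured TCP pose, the force, the opening and the grip force at its end, in the units of the state.
- ctrl.get_obs(): the state, without advancing time (a new reading comes with each control period).
- viewer.snapshot(name): name is "scene" or "side" or "wrist"; returns (picture, depth): 420x560x3 uint8, blue, green, red; 420x560 float32, m along the optical axis (not along the pixel's ray), 0 where there is no reading.
- viewer.camera_info(name): a dict with "camera_matrix" (3x3 intrinsics, pixels), "eye" and "orientation" of the camera in the world. Camera axes: x right, y down, z forward; pixel columns grow to the right and rows downward; lengths in m; the calibration is good to about 2 mm. A picture is of the moment at which its call begins: read the wrist's pose just before it. camera_info takes no time and is no camera call; for the wrist camera it gives the pose at the moment of the call.
- close_job(): hands the job in; it is judged then, once.
The state is a dict: "clock": time; "joint_pos": joint angles; "qvel": joint speeds; "tau": joint torques, N m; "tool_pos": TCP position; "orientation": TCP orientation; "force": force on the tool from outside, world axes, zero at the start; "moment": the same for the moment, N m; "opening": finger opening in m; "gripper_force": force on a finger pad.
Only numpy, scipy, OpenCV 4.12 (cv2) and the standard library are available. Lean on these libraries where they do the work, as an engineer would, in place of code of your own. Each camera call takes 0.05 s, during which the arm holds its last target. There are 200 camera calls.

## Working session

There is one attempt and no reset: what is moved stays moved. The work goes in short steps, Python scripts to look and compute and a tool call to move; the robot and the scene stay as the last step left them, time stands still between calls to the robot, and variables do not carry over. Pictures are saved under pics/ and viewed, at most 14 in all, crops included, and the job is handed in when it is done.

Besides the shell and the picture viewer there is one more tool, called as name([rows], argument=value, ...), one row to a line, values as JSON. step_arm: Moves the arm, as the interface text tells. Its arguments: {"type":"object","properties":{"moves":{"type":"array","items":{"type":"array","items":{"type":"array","items":{"type":"number"}}}}},"required":["moves"]}

```bash
mkdir -p pics
cat > h.py <<'E'
import numpy as np, cv2
from plant import ctrl, viewer, close_job
from scipy.spatial.transform import Rotation as R
def rot(o):
    o=np.array(o,float)
    if o.shape==(3,3): return o
    if o.size==4: return R.from_quat(o).as_matrix()
    return R.from_euler('xyz',o,degrees=True).as_matrix()
def snap(cam,fn=None):
    ci=viewer.camera_info(cam); im,d=viewer.snapshot(cam)
    if fn: cv2.imwrite('pics/'+fn,im)
    K=np.array(ci['camera_matrix']); v,u=np.mgrid[:420,:560]
    P=np.stack([(u-K[0,2])/K[0,0]*d,(v-K[1,2])/K[1,1]*d,d],-1)@rot(ci['orientation']).T+np.array(ci['eye'])
    P[d==0]=np.nan
    return im,P
E
python3 - <<'E'
from h import *
for c in ('scene','side','wrist'):
    ci=viewer.camera_info(c); print(c,ci['eye'],ci['orientation'])
    im,P=snap(c,c+'0.png'); np.savez(c+'0.npz',im=im,P=P)
print(ctrl.get_obs())
E
```

```text
scene [1.23239871 0.62202862 1.24556506] [-141.10392271    0.15894126  130.00273325]
side [-0.19560375  0.89215963  0.83376735] [-124.41069876    1.02861683 -142.62923561]
wrist [ 0.6749853  -0.07532736  0.38405138] [ 1.63901666e+02 -8.48469133e-02  1.79992346e+02]
{'clock': 0.15, 'joint_pos': array([ 1.65065440e+01,  2.05826172e+01,  6.46149313e-01, -1.46863126e-02,
       -7.01352416e+01, -1.65075981e+01]), 'qvel': array([ 0.09246971, -0.0657655 ,  0.08757622,  0.02455702,  0.03177718,
        0.06794942]), 'tau': array([ 1.39394037e-04, -5.83274567e+01,  2.93289685e+01,  7.00122759e+00,
        8.75052094e-03, -9.76538854e-05]), 'tool_pos': array([ 6.74636098e-01, -2.91784817e-05,  2.25833316e-01]), 'orientation': array([ 1.79927323e+02, -7.13874456e-03, -9.00060486e+01]), 'force': array([ 0.02089472,  0.23589775, -0.33972005]), 'moment': array([ 0.03637491, -0.07468085, -0.03772107]), 'gripper_force': 0.0, 'opening': 0.08733618226765662}
```

View pics/scene0.png

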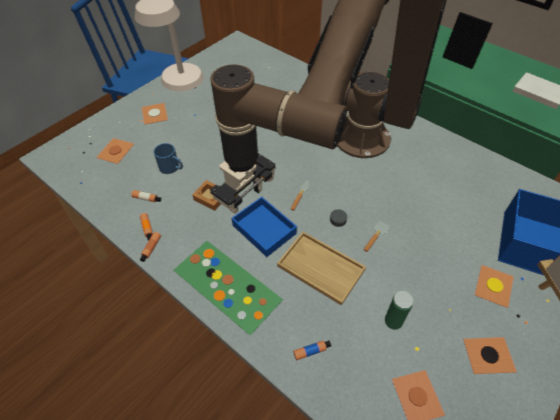

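View pics/side0.png

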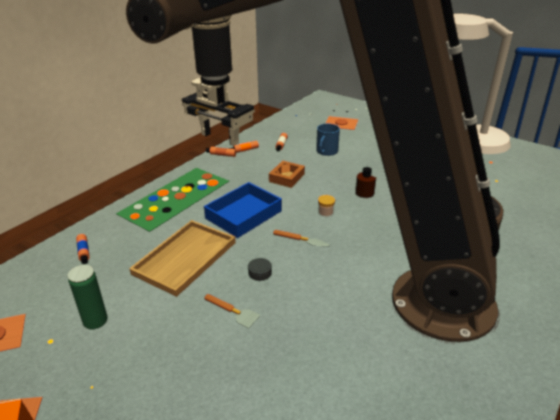

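Run:
```python
from h import *
S=600
top=np.zeros((600,800,3),np.uint8); H=np.full((600,800),-1.)
# u: y from 0.45..-0.45 -> 0..800 ; v: x from 0.95 ..0.275 ; 1.125mm/px
s=0.001125
for c in('scene','side'):
    z=np.load(c+'0.npz');im=z['im'].reshape(-1,3);P=z['P'].reshape(-1,3)
    m=np.isfinite(P).all(1)&(P[:,2]<0.16)&(P[:,2]>-.02)
    P=P[m];im=im[m];o=np.argsort(P[:,2]);P=P[o];im=im[o]
    u=((0.45-P[:,1])/s).astype(int);v=((0.95-P[:,0])/s).astype(int)
    for a,b,q,zz in zip(u,v,im,P[:,2]):
        if 1<=a<799 and 1<=b<599 and (c=='scene' and True or zz>H[b,a]):
            top[b-1:b+2,a-1:a+2]=q;H[b-1:b+2,a-1:a+2]=zz
for k in range(-4,5):
    cv2.putText(top,'%.1f'%(k/10),(int((.45-k/10)/s),10),0,.35,(255,255,255)); 
for k in range(3,10): cv2.putText(top,'%.1f'%(k/10),(0,int((.95-k/10)/s)),0,.35,(255,255,255))
cv2.imwrite('pics/top.png',top)
def at(c,pts):
    P=np.load(c+'0.npz')['P']
    for n,(u,v) in pts.items():
        print(c,n,np.round(np.nanmedian(P[v-1:v+2,u-1:u+2].reshape(-1,3),0),3))
at('side',dict(kh=(290,236),kb=(317,242),sh=(220,303),sb=(246,316),jar=(326,200),cap=(367,171),tin=(260,264),can=(84,273),mug=(328,130)))
at('scene',dict(kh=(297,200),kb=(304,187),sh=(373,241),sb=(381,228),tin=(338,214)))
```

```text
side kh [0.426 0.012 0.007]
side kb [ 0.358 -0.016  0.001]
side sh [0.408 0.319 0.011]
side sb [0.34  0.308 0.001]
side jar [ 0.413 -0.145  0.046]
side cap [ 0.37  -0.303  0.082]
side tin [0.408 0.169 0.025]
side can [0.598 0.516 0.145]
side mug [ 0.639 -0.517  0.061]
scene kh [0.436 0.009 0.01 ]
scene kb [ 0.364 -0.012  0.003]
scene sh [0.408 0.319 0.01 ]
scene sb [0.341 0.308 0.003]
scene tin [0.403 0.167 0.026]
```

View pics/top.png

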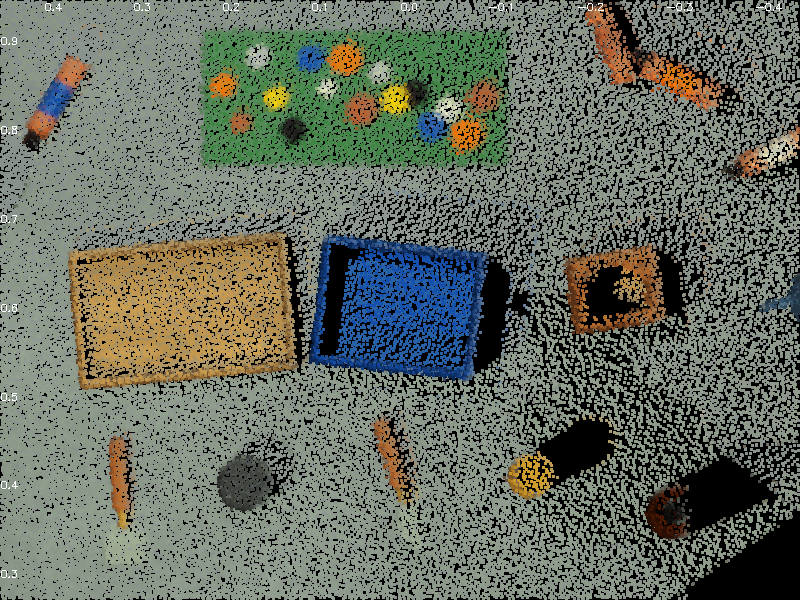

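View pics/wrist0.png

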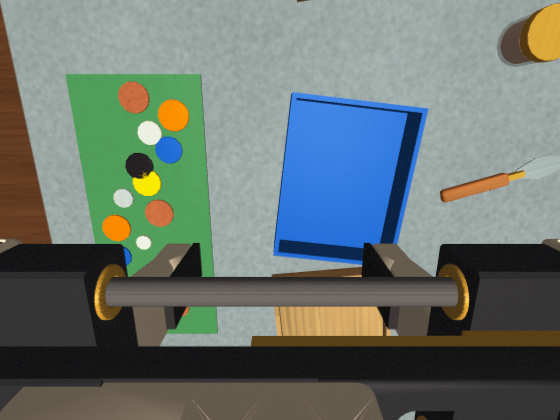

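```bash
cat > fit.py <<'E'
from h import *
from scipy.optimize import least_squares
def cloud(f):
    P=[];I=[]
    for c in f:
        z=np.load(c+'.npz');P.append(z['P'].reshape(-1,3));I.append(z['im'].reshape(-1,3))
    P=np.vstack(P);I=np.vstack(I);m=np.isfinite(P).all(1);return P[m],I[m].astype(int)
def sel(P,c,r,z0,z1): 
    return (np.hypot(P[:,0]-c[0],P[:,1]-c[1])<r)&(P[:,2]>z0)&(P[:,2]<z1)
def circ(Q):
    f=lambda p:np.hypot(*(Q[:,:2]-p[:2]).T)-p[2]
    return least_squares(f,[*Q[:,:2].mean(0),.025],loss='soft_l1',f_scale=.002).x
def rect(Q):
    (c,s,a)=cv2.minAreaRect((Q[:,:2]*1000).astype(np.float32)); return np.round(c,1),np.round(s,1),round(a,1)
def clean(Q,k=4,r=.006):
    from scipy.spatial import cKDTree
    t=cKDTree(Q); return Q[[len(x)>k for x in t.query_ball_point(Q,r)]]
E
python3 - <<'E'
from fit import *
for f in('scene0','side0'):
    P,I=cloud([f]); print(f)
    print('tray',rect(clean(P[sel(P,(.6,.245),.2,.014,.03)&(P[:,0]>.5)&(P[:,1]>.115)])))
    print('bin',rect(clean(P[sel(P,(.6,.01),.13,.036,.05)])))
    print('hold',rect(clean(P[sel(P,(.62,-.23),.09,.026,.04)])))
    for n,c in dict(knife=(.43,.01),scr=(.41,.319)).items():
        Q=clean(P[sel(P,c,.06,.006,.02)]);print(n,len(Q),rect(Q),Q[:,2].max())
    for n,c,z0 in(('jar',(.41,-.14),.043),('tin',(.405,.175),.022),('cap',(.37,-.3),.078)):
        Q=clean(P[sel(P,c,.05,z0,z0+.015)]); (a,r)=cv2.minEnclosingCircle((Q[:,:2]*1e3).astype(np.float32));print(n,len(Q),np.round(a,1),round(r,1),Q[:,2].max())
    Q=P[sel(P,(.37,-.295),.06,.01,.055)]
    np.save('b_'+f,Q)
P,I=cloud(['scene0','side0'])
Q=P[sel(P,(.37,-.295),.06,.008,.056)]-[.37,-.295,0]
a=np.degrees(np.arctan2(Q[:,1],Q[:,0]));r=np.hypot(Q[:,0],Q[:,1])*1e3
for k in range(-180,180,15):
    m=(a>=k)&(a<k+15)
    if m.sum():print(k,m.sum(),np.round(np.percentile(r[m],[50,90]),1))
E
```

```text
scene0
tray (array([600.7, 243.1]), array([154. , 241.9]), 5.0)
bin (array([6.037e+02, 2.000e-01]), array([181.5, 142.1]), 83.2)
hold (array([ 624.1, -244. ]), array([ 82.4, 100.5]), 9.9)
knife 27 (array([441.5,  11.6]), array([69.9, 10.7]), 12.7) 0.015683048843875058
scr 56 (array([414.3, 314.6]), array([80.4, 13. ]), 4.5) 0.01586232428082135Traceback (most recent call last):
  File "<stdin>", line 10, in <module>
    return umr_maximum(a, axis, None, out, keepdims, initial, where)
ValueError: zero-size array to reduction operation maximum which has no identity
```

Run:
```python
from fit import *
P,I=cloud(['side0'])
print('hold',rect(clean(P[sel(P,(.62,-.23),.09,.026,.04)])))
for n,c in dict(knife=(.43,.01),scr=(.41,.319)).items():
    Q=clean(P[sel(P,c,.06,.006,.02)]);print(n,len(Q),rect(Q))
for n,c,z0 in(('jar',(.41,-.14),.043),('tin',(.405,.175),.022),('cap',(.37,-.3),.078)):
    Q=clean(P[sel(P,c,.05,z0,z0+.015)]); (a,r)=cv2.minEnclosingCircle((Q[:,:2]*1e3).astype(np.float32));print(n,len(Q),np.round(a,1),round(r,1),Q[:,2].max())
P,I=cloud(['scene0','side0'])
Q=P[sel(P,(.37,-.295),.06,.008,.056)]-[.366,-.302,0]
a=np.degrees(np.arctan2(Q[:,1],Q[:,0]));r=np.hypot(Q[:,0],Q[:,1])*1e3
for k in range(-180,180,15):
    m=(a>=k)&(a<k+15)
    if m.sum():print(k,m.sum(),np.round(np.percentile(r[m],[50,90]),1))
for c,b in(('scene',(185,170,235,215)),('side',(265,155,315,195)),('side',(345,160,395,205))):
    im=cv2.imread(f'pics/{c}0.png')[b[1]:b[3],b[0]:b[2]];cv2.imwrite('pics/c%d.png'%b[0],cv2.resize(im,(400,380),interpolation=2))
cv2.imwrite('pics/crop.png',np.hstack([cv2.imread('pics/c265.png'),cv2.imread('pics/c345.png')]))
```

```text
hold (array([ 624.1, -242.3]), array([ 80.6, 100.4]), 12.4)
knife 111 (array([433.3,  10.3]), array([92.1, 16.7]), 17.3)
scr 198 (array([405.1, 316. ]), array([96.5, 16.7]), 3.7)
jar 114 [ 415.9 -146.7] 25.1 0.04967303986270588
tin 296 [406.5 173.8] 31.0 0.029299659260770716
cap 31 [ 372.7 -309.6] 11.6 0.08800007848041635
-180 17 [19.4 21.4]
-165 8 [21.2 21.9]
-150 12 [24.1 25.5]
-135 1 [27.3 27.3]
-120 2 [20.5 31.3]
-30 1 [30.2 30.2]
0 11 [34.3 35.5]
15 16 [30.1 32.6]
30 28 [26.5 30.1]
45 18 [24.  26.1]
60 28 [20.8 24.4]
75 22 [18.7 23.3]
90 20 [17.8 21.6]
105 20 [16.6 19.3]
120 18 [14.3 17. ]
135 16 [16.4 19.4]
150 16 [16.9 19.6]
165 20 [17.4 19.7]
```

View pics/crop.png

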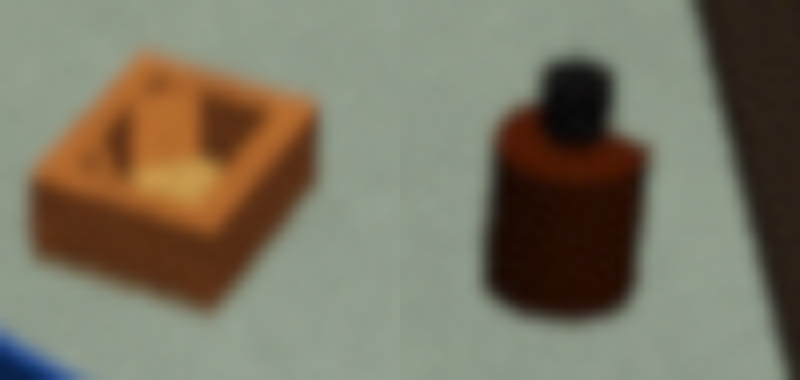

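step_arm([
  [[-2.5,0.1,-1,-0.133,8.7],[-2.5,0.1,-1,-0.133,8.7],[-2.5,0.1,-1,-0.133,8.7],[-2.5,0.1,-1,-0.133,8.7],[-2.5,0.1,-1,-0.133,8.7],[-2.5,0.1,-1,-0.133,8.7],[-2.5,0.1,-1,-0.133,8.7],[-2.5,0,-1,-0.133,8.7],[-2.5,0,-1,-0.133,8.7],[-2.5,0,-1,-0.133,8.7]],
])

```text
clock: 1.15
tool_pos: [0.4239, 0.0068, 0.1261]
orientation: [180.0, -0.0, -166.5]
force: [0.6, 0.8, 0.2]
opening: 0.0872
gripper_force: 0.0
```

Run:
```python
from fit import *
im,P=snap('wrist','w1.png');np.savez('w1.npz',im=im,P=P)
print(viewer.camera_info('wrist')['eye'])
P,I=cloud(['w1'])
Q=clean(P[sel(P,(.43,.01),.08,.006,.02)]);print(len(Q),rect(Q),ctrl.get_obs()['joint_pos'])
im,P=snap('scene','s1.png');np.savez('s1.npz',im=im,P=P)
```

```text
[ 0.34681768 -0.0112831   0.28289825]
1616 (array([430.5,   5.5]), array([99., 16.]), 16.8) [  27.90611698    1.82278151  -38.08853068   -0.14075643  -50.31286786
 -104.98683197]
```

View pics/w1.png

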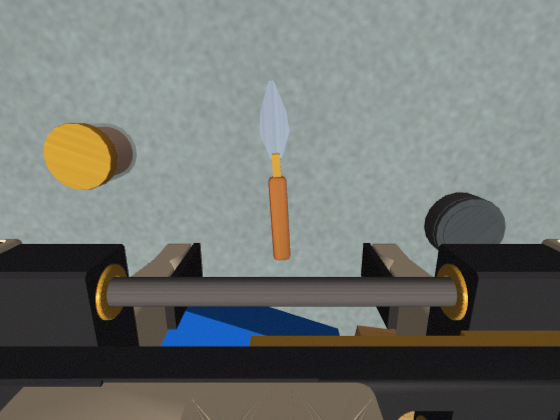

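step_arm([
  [[-0.15,-0.4,-3,0.057,8.7],[0,0,-3,0,8.7],[0,0,-3,0,8.7],[0,0,-2,0,8.7],[0,0,-1,0,8.7],[0,0,-0.3,0,8.7],[0,0,0,0,0],[0,0,0,0,0],[0,0,0,0,0],[0,0,0,0,0]],
])

```text
clock: 2.25
tool_pos: [0.424, 0.0032, 0.0042]
orientation: [180.0, 0.1, -162.9]
force: [0.0, -0.0, -0.6]
opening: 0.0608
gripper_force: 0.0
```

step_arm([
  [[0,0,0,0,0],[0,0,0,0,0],[0,0,0,0,0],[0,0,0,0,0],[0,0,0,0,0],[0,0,0,0,0]],
])

```text
clock: 2.85
tool_pos: [0.4234, 0.003, 0.0035]
orientation: [-180.0, -0.0, -162.9]
force: [-0.0, 0.2, 0.3]
opening: 0.0156
gripper_force: 30.0
```

step_arm([
  [[0,0,1,0,0],[0,0,3,0,0],[0,0,4,0,0],[1.2,2.1,1,0.113,0],[1.2,2.1,0,0.113,0],[1.2,2.1,0,0.113,0],[1.2,2.1,0,0.113,0],[1.2,2.1,0,0.113,0],[1.2,2.1,0,0.113,0],[1.2,2.1,0,0.113,0]],
])

```text
clock: 3.85
tool_pos: [0.5076, 0.1507, 0.0933]
orientation: [180.0, -0.0, -117.3]
force: [0.9, 0.1, -0.1]
opening: 0.0153
gripper_force: 30.0
```

step_arm([
  [[1.2,2.1,0,0.113,0],[1.2,2.1,0,0.113,0],[1.2,2.1,0,0.113,0],[1.2,2.1,0,0.113,0],[1.4,2.2,0,0.111,0],[0,0,0,0,0],[0,0,0,0,0],[0,0,0,0,0]],
])

```text
clock: 4.65
tool_pos: [0.5688, 0.2553, 0.0931]
orientation: [179.9, -0.0, -85.4]
force: [-0.4, 0.2, -0.4]
opening: 0.0153
gripper_force: 30.0
```

Run:
```python
from fit import *
im,P=snap('side','s2.png')
im,P=snap('wrist','w2.png');np.savez('w2.npz',im=im,P=P)
P,I=cloud(['w2'])
Q=clean(P[sel(P,(.6,.24),.2,.014,.03)&(P[:,1]>.115)]);print(len(Q),rect(Q))
print(np.round(Q.min(0),3),np.round(Q.max(0),3))
Q=P[sel(P,(.57,.22),.2,.07,.1)];print(len(Q),np.round(Q.min(0),3),np.round(Q.max(0),3))
```

```text
11641 (array([539.8, 236.1]), array([276.4, 243.1]), 5.4)
[0.404 0.115 0.014] [0.688 0.361 0.029]
5845 [0.55  0.153 0.09 ] [0.59  0.299 0.1  ]
```

View pics/w2.png

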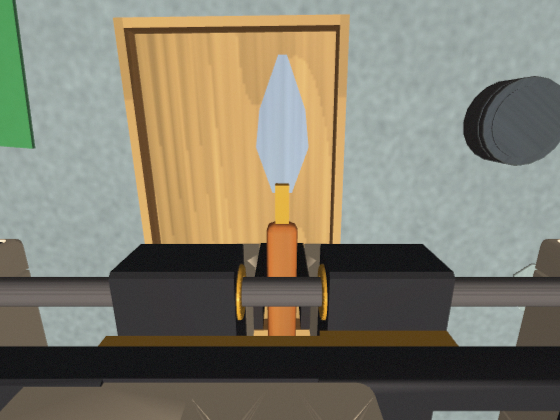

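step_arm([
  [[0,0,-3,0,0],[0,0,-3,0,0],[0,0,-1.2,0,0],[0,0,-0.6,0,0],[0,0,-0.3,0,0],[0,0,-0.1,0,0],[0,0,0,0,0],[0,0,0,0,2.6],[0,0,0,0,2.6],[0,0,0,0,2.6]],
])

```text
clock: 5.75
tool_pos: [0.5697, 0.2562, 0.012]
orientation: [-180.0, 0.0, -85.4]
force: [-0.4, 0.1, -0.5]
opening: 0.0257
gripper_force: 0.0
```

step_arm([
  [[0,0,1,0,2.6],[0,0,4,0,2.6],[0,0,5,0,8.7],[-1.45,0.5,1,-0.132,8.7],[-1.45,0.5,0,-0.132,8.7],[-1.45,0.5,0,-0.132,8.7],[-1.45,0.5,0,-0.132,8.7],[-1.45,0.5,0,-0.132,8.7],[-1.45,0.5,0,-0.132,8.7],[-1.45,0.5,0,-0.132,8.7]],
])

```text
clock: 6.75
tool_pos: [0.4675, 0.2912, 0.1225]
orientation: [180.0, 0.1, -138.6]
force: [-0.0, -0.1, -0.6]
opening: 0.0832
gripper_force: 0.0
```

step_arm([
  [[-1.45,0.5,0,-0.132,8.7],[-1.45,0.5,0,-0.132,8.7],[-1.45,0.5,0,-0.132,8.7],[-1.45,0.5,0,-0.132,8.7],[-1.4,0.3,0,-0.129,8.7],[0,0,0,0,8.7]],
])

```text
clock: 7.35
tool_pos: [0.395, 0.3143, 0.1225]
orientation: [179.9, 0.0, -176.0]
force: [0.6, -0.3, 0.4]
opening: 0.0868
gripper_force: 0.0
```

Run:
```python
from fit import *
im,P=snap('wrist','w3.png');np.savez('w3.npz',im=im,P=P)
P,I=cloud(['w3'])
Q=clean(P[sel(P,(.41,.315),.08,.006,.02)]);print(len(Q),rect(Q),Q.max(0))
im,P=snap('side','s3.png');np.savez('s3.npz',im=im,P=P)
P,I=cloud(['s3']);
m=sel(P,(.57,.245),.1,.0,.03)
# knife handle: orange-red pixels vs. tray
Q=P[m&(P[:,2]>.013)&(abs(P[:,0]-.57)<.025)&(abs(P[:,1]-.27)<.05)];print(len(Q),rect(Q),np.percentile(Q[:,2],[10,50,90]))
```

```text
1660 (array([405.2, 312.7]), array([98.7, 16. ]), 4.4) [0.45457987 0.32413019 0.01417988]
78 (array([566.7, 296.3]), array([17.9, 41.3]), 2.3) [0.01370883 0.01660618 0.01916301]
```

step_arm([
  [[0.15,-0.2,-3,0.007,8.7],[0,0,-3,0,8.7],[0,0,-3,0,8.7],[0,0,-1.8,0,8.7],[0,0,-0.8,0,8.7],[0,0,-0.3,0,8.7],[0,0,0,0,0],[0,0,0,0,0],[0,0,0,0,0],[0,0,0,0,0]],
])

```text
clock: 8.45
tool_pos: [0.3977, 0.3124, 0.0033]
orientation: [179.9, 0.0, -175.5]
force: [-0.7, -0.4, -0.2]
opening: 0.0605
gripper_force: 0.0
```

step_arm([
  [[0,0,0,0,0],[0,0,0,0,0],[0,0,0,0,0],[0,0,0,0,0],[0,0,0,0,0],[0,0,0,0,0]],
])

```text
clock: 9.05
tool_pos: [0.3975, 0.312, 0.0025]
orientation: [-180.0, -0.0, -175.5]
force: [-0.3, -0.3, 0.0]
opening: 0.0156
gripper_force: 30.0
```

step_arm([
  [[0,0,1,0,0],[0,0,3,0,0],[0,0,5,0,0],[1.7,-0.4,1,0.112,0],[1.7,-0.4,0,0.112,0],[1.7,-0.4,0,0.112,0],[1.7,-0.4,0,0.112,0],[1.7,-0.4,0,0.112,0],[1.7,-0.4,0,0.112,0],[1.7,-0.4,0,0.112,0]],
])

```text
clock: 10.05
tool_pos: [0.5171, 0.2837, 0.1033]
orientation: [180.0, 0.0, -130.4]
force: [-0.5, 0.6, -0.3]
opening: 0.016
gripper_force: 30.0
```

step_arm([
  [[1.7,-0.4,0,0.112,0],[1.7,-0.4,0,0.112,0],[1.7,-0.4,0,0.112,0],[1.7,-0.4,0,0.112,0],[1.7,-0.4,0,0.112,0],[1.7,-0.4,0,0.112,0],[1.2,-0.4,0,0.112,0],[0,0,0,0,0],[0,0,0,0,0],[0,0,0,0,0]],
])

```text
clock: 11.05
tool_pos: [0.6298, 0.2561, 0.1028]
orientation: [180.0, 0.0, -85.8]
force: [-0.8, 0.7, 0.3]
opening: 0.0158
gripper_force: 30.0
```

Run:
```python
from h import *
snap('wrist','w4.png')
```

```text
(no output)
```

View pics/w4.png

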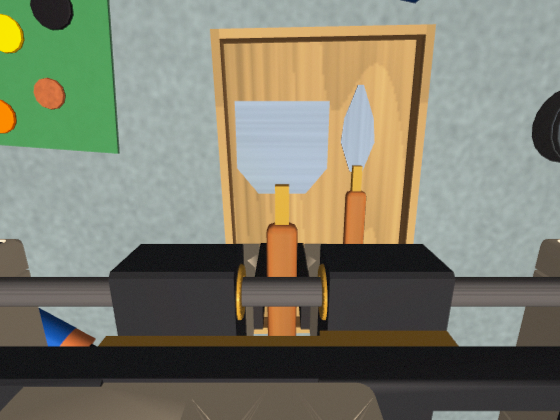

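step_arm([
  [[0,0,-3,0,0],[0,0,-3,0,0],[0,0,-2,0,0],[0,0,-0.8,0,0],[0,0,-0.4,0,0],[0,0,-0.1,0,0],[0,0,0,0,0],[0,0,0,0,2.6],[0,0,0,0,2.6],[0,0,0,0,2.6]],
])

```text
clock: 12.1
tool_pos: [0.6308, 0.2561, 0.0103]
orientation: [-179.9, 0.0, -85.7]
force: [0.1, 0.4, 0.1]
opening: 0.0259
gripper_force: 0.0
```

step_arm([
  [[0,0,1,0,2.6],[0,0,4,0,2.6],[0,0,5,0,8.7],[-2.4,-0.9,1,0,8.7],[-2.4,-0.9,0,0,8.7],[-2.4,-0.9,0,0,8.7],[-2.4,-0.9,0,0,8.7],[-2.4,-0.9,0,0,8.7],[-2.4,-0.9,0,0,8.7],[-2.4,-0.9,0,0,8.7]],
])

```text
clock: 13.1
tool_pos: [0.4618, 0.1926, 0.1204]
orientation: [-179.9, 0.0, -85.7]
force: [-0.1, -0.6, -0.4]
opening: 0.0838
gripper_force: 0.0
```

step_arm([
  [[-2.4,-0.9,0,0,8.7],[-3.1,-1,0,0,8.7],[0,0,0,0,8.7],[0,0,0,0,8.7]],
])

```text
clock: 13.5
tool_pos: [0.4076, 0.1742, 0.1208]
orientation: [-179.9, 0.1, -85.6]
force: [0.6, 0.6, 0.8]
opening: 0.087
gripper_force: 0.0
```

Run:
```python
from fit import *
im,P=snap('wrist','w5.png');np.savez('w5.npz',im=im,P=P)
im,P=snap('scene','s5.png');np.savez('s5.npz',im=im,P=P)
im,P=snap('side','t5.png');np.savez('t5.npz',im=im,P=P)
for f in('w5','s5','t5'):
    P,I=cloud([f]); Q=clean(P[sel(P,(.405,.172),.05,.022,.032)])
    if len(Q)>5:
        a,r=cv2.minEnclosingCircle((Q[:,:2]*1e3).astype(np.float32));print(f,len(Q),a,r)
    m=sel(P,(.6,.25),.06,.004,.03);print(m.sum(),np.round(np.percentile(P[m][:,2],[5,50,95]),3))
a=cv2.imread('pics/s5.png')[215:320,260:385];b=cv2.imread('pics/t5.png')[210:300,120:245]
cv2.imwrite('pics/c5.png',np.hstack([cv2.resize(a,(400,336)),cv2.resize(b,(400,336))]))
```

```text
w5 3886 (406.91162109375, 170.89776611328125) 29.96420669555664
3588 [0.005 0.007 0.013]
s5 106 (407.7465515136719, 173.48410034179688) 28.782470703125
747 [0.005 0.008 0.02 ]
t5 289 (406.976318359375, 174.4634246826172) 30.244735717773438
880 [0.004 0.007 0.018]
```

View pics/c5.png

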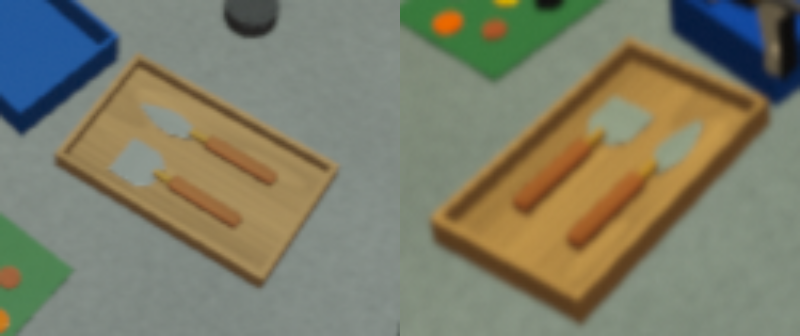

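step_arm([
  [[0,-0.25,-3,0,8.7],[0,0,-3,0,8.7],[0,0,-3,0,8.7],[0,0,-1.8,0,8.7],[0,0,-0.7,0,8.7],[0,0,0,0,5],[0,0,0,0,5],[0,0,0,0,5],[0,0,0,0,5],[0,0,0,0,5]],
])

```text
clock: 14.65
tool_pos: [0.4079, 0.172, 0.0054]
orientation: [-179.9, 0.1, -85.7]
force: [-1.5, -0.0, 6.4]
opening: 0.0592
gripper_force: 30.0
```

step_arm([
  [[0,0,0,0,0],[0,0,0,0,0],[0,0,0,0,0]],
])

```text
clock: 14.95
tool_pos: [0.4079, 0.172, 0.0054]
orientation: [-179.9, 0.1, -85.7]
force: [-2.1, 0.3, 7.6]
opening: 0.0594
gripper_force: 30.0
```

step_arm([
  [[0,0,1,0,0],[0,0,3,0,0],[0,0,5,0,0],[2,-1.3,0.5,-0.02,0],[2,-1.3,0,-0.02,0],[2,-1.3,0,-0.02,0],[2,-1.3,0,-0.02,0],[2,-1.3,0,-0.02,0],[2,-1.3,0,-0.02,0],[2,-1.3,0,-0.02,0]],
])

```text
clock: 15.95
tool_pos: [0.548, 0.0798, 0.1003]
orientation: [-180.0, 0.0, -93.8]
force: [-0.4, 0.8, -0.7]
opening: 0.0593
gripper_force: 30.0
```

step_arm([
  [[2,-1.3,0,-0.02,0],[2,-1.3,0,-0.02,0],[2.1,-1.3,0,-0.02,0],[0,0,0,0,0],[0,0,0,0,0],[0,0,0,0,0]],
])

```text
clock: 16.55
tool_pos: [0.6077, 0.0416, 0.0998]
orientation: [180.0, 0.0, -97.2]
force: [0.5, -0.2, -0.1]
opening: 0.0599
gripper_force: 30.0
```

Run:
```python
from fit import *
im,P=snap('wrist','w6.png');np.savez('w6.npz',im=im,P=P)
P,I=cloud(['w6']); Q=clean(P[sel(P,(.6,.0),.15,.038,.055)]); print(rect(Q))
# side walls inner/outer at given bin-frame y
for y in (-.02,-.04,-.06):
    m=abs(Q[:,1]-y)<.004; x=np.sort(Q[m,0]); print(y,x[:1],x[-1:], x[np.argmax(np.diff(x))],x[np.argmax(np.diff(x))+1])
```

```text
(array([603. , -13.8]), array([155.3, 141.4]), 83.6)
-0.02 [0.53165042] [0.67292174] 0.5376221762458001 0.6670259330151211
-0.04 [0.52964191] [0.67078187] 0.5355126855315856 0.664664493288388
-0.06 [0.52698398] [0.6687344] 0.5330303801723145 0.6625949757106996
```

step_arm([
  [[0.15,0,-3,0,0],[0,0,-3,0,0],[0,0,-1.5,0,0],[0,0,-0.7,0,0],[0,0,-0.4,0,0],[0,0,-0.2,0,0],[0,0,0,0,0],[0,0,0,0,6.7],[0,0,0,0,6.7],[0,0,0,0,6.7]],
])

```text
clock: 17.6
tool_pos: [0.6103, 0.0415, 0.0121]
orientation: [-180.0, 0.0, -97.2]
force: [-0.2, -0.8, -0.3]
opening: 0.0668
gripper_force: 0.0
```

step_arm([
  [[0,0,1,0,6.7],[0,0,3,0,6.7],[0,0,5,0,8.7],[-2.4,-2.3,1,0,8.7],[-2.4,-2.3,0,0,8.7],[-2.4,-2.3,0,0,8.7],[-2.4,-2.3,0,0,8.7],[-2.4,-2.3,0,0,8.7],[-2.4,-2.3,0,0,8.7],[-2.4,-2.3,0,0,8.7]],
])

```text
clock: 18.6
tool_pos: [0.4411, -0.1203, 0.1124]
orientation: [-179.9, 0.0, -97.1]
force: [1.0, -1.2, -0.7]
opening: 0.0868
gripper_force: 0.0
```

step_arm([
  [[-2.5,-2.7,0,0,8.7],[0,0,0,0,8.7],[0,0,0,0,8.7]],
])

```text
clock: 18.9
tool_pos: [0.4171, -0.147, 0.1126]
orientation: [-179.9, 0.0, -97.2]
force: [0.3, -0.2, 0.4]
opening: 0.087
gripper_force: 0.0
```

Run:
```python
from fit import *
im,P=snap('wrist','w7.png');np.savez('w7.npz',im=im,P=P)
im,P=snap('scene','s7.png');np.savez('s7.npz',im=im,P=P)
for f in('w7','s7'):
    P,I=cloud([f]); Q=clean(P[sel(P,(.415,-.145),.06,.042,.056)])
    if len(Q)>5:
        a,r=cv2.minEnclosingCircle((Q[:,:2]*1e3).astype(np.float32));print('jar',f,len(Q),a,r)
    Q=clean(P[sel(P,(.609,.042),.04,.026,.04)])
    if len(Q)>5:
        a,r=cv2.minEnclosingCircle((Q[:,:2]*1e3).astype(np.float32));print('tin',f,len(Q),a,r,Q[:,2].mean())
```

```text
jar w7 3415 (415.0554504394531, -151.7010040283203) 25.08839225769043
jar s7 48 (417.56671142578125, -147.37657165527344) 21.108013153076172
tin s7 140 (609.3668212890625, 42.328758239746094) 29.870622634887695 0.03081080002527563
```

View pics/w7.png

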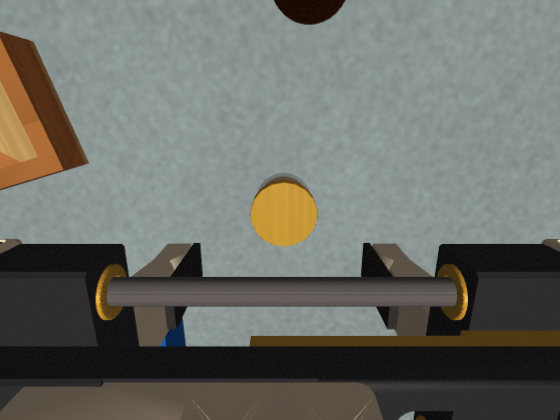

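step_arm([
  [[-0.1,-0.2,-3,0,8.7],[0,0,-3,0,8.7],[0,0,-3,0,8.7],[0,0,-1,0,8.7],[0,0,0,0,4],[0,0,0,0,4],[0,0,0,0,4],[0,0,0,0,4],[0,0,0,0,4],[0,0,0,0,4]],
])

```text
clock: 20.0
tool_pos: [0.4163, -0.1485, 0.0122]
orientation: [-179.9, 0.0, -97.2]
force: [-1.7, 1.3, 6.5]
opening: 0.0491
gripper_force: 30.0
```

step_arm([
  [[0,0,0,0,0],[0,0,0,0,0],[0,0,0,0,0],[0,0,1,0,0],[0,0,3,0,0],[0,0,4,0,0],[0,0,3,0,0]],
])

```text
clock: 20.7
tool_pos: [0.416, -0.1486, 0.1241]
orientation: [-179.9, 0.0, -97.2]
force: [0.4, 0.0, -2.2]
opening: 0.0488
gripper_force: 30.0
```

step_arm([
  [[1.84,1.06,0,0,0],[1.84,1.06,0,0,0],[1.84,1.06,0,0,0],[1.84,1.06,0,0,0],[1.84,1.06,0,0,0],[1.84,1.06,0,0,0],[1.84,1.06,0,0,0],[1.84,1.06,0,0,0],[1.84,1.06,0,0,0],[1.84,1.06,0,0,0]],
])

```text
clock: 21.7
tool_pos: [0.6005, -0.0413, 0.1193]
orientation: [179.8, -0.1, -97.1]
force: [-0.1, 0.7, -1.5]
opening: 0.0491
gripper_force: 30.0
```

step_arm([
  [[0,0,0,0,0],[0,0,-3,0,0],[0,0,-3,0,0],[0,0,-2.5,0,0],[0,0,-1,0,0],[0,0,-0.7,0,0],[0,0,-0.4,0,0],[0,0,0,0,0],[0,0,0,0,0]],
])

```text
clock: 22.6
tool_pos: [0.6002, -0.0424, 0.0172]
orientation: [-180.0, -0.0, -97.1]
force: [-3.2, 0.1, 6.9]
opening: 0.049
gripper_force: 30.0
```

step_arm([
  [[0,0,0,0,6.5],[0,0,0,0,6.5],[0,0,0,0,6.5],[0,0,2,0,6.5],[0,0,4,0,6.5],[0,0,4,0,6.5],[-2,-2.4,2,0,6.5],[-2,-2.4,2,0,6.5],[-2,-2.4,2,0,6.5],[-2,-2.4,2,0,6.5]],
])

```text
clock: 23.6
tool_pos: [0.5192, -0.1393, 0.1966]
orientation: [-180.0, 0.0, -97.1]
force: [1.0, -0.6, -0.7]
opening: 0.0651
gripper_force: 0.0
```

step_arm([
  [[-2,-2.4,2,0,6.5],[0,0,0,0,6.5],[0,0,0,0,6.5]],
])

```text
clock: 23.9
tool_pos: [0.5, -0.163, 0.2164]
orientation: [-179.9, 0.0, -97.2]
force: [-0.3, 0.1, -0.8]
opening: 0.0648
gripper_force: 0.0
```

Run:
```python
from fit import *
im,P=snap('wrist','w8.png');np.savez('w8.npz',im=im,P=P)
im,P=snap('scene','s8.png');np.savez('s8.npz',im=im,P=P)
im,P=snap('side','t8.png');np.savez('t8.npz',im=im,P=P)
for f in('w8','s8','t8'):
    P,I=cloud([f]); 
    for n,c,r0,z0,z1 in(('tin',(.609,.042),.04,.026,.04),('jar',(.6,-.042),.04,.046,.06),('cap',(.37,-.305),.03,.08,.095)):
        Q=clean(P[sel(P,c,r0,z0,z1)])
        if len(Q)>5:
            a,r=cv2.minEnclosingCircle((Q[:,:2]*1e3).astype(np.float32));print(n,f,len(Q),a,r,Q[:,2].mean())
    Q=clean(P[sel(P,(.624,-.243),.08,.027,.04)]);print('hold',rect(Q))
```

```text
tin w8 283 (611.9658203125, 28.0472469329834) 26.51776885986328 0.030425924906428384
jar w8 178 (591.36279296875, -27.474632263183594) 14.02231216430664 0.053125894899416194
cap w8 496 (376.1581115722656, -311.7279052734375) 13.229313850402832 0.08633959589858425
hold (array([ 624.3, -246. ]), array([83.8, 98.1]), 8.9)
tin s8 138 (610.6207275390625, 43.5784912109375) 30.104393005371094 0.03125723762177206
jar s8 93 (601.589111328125, -43.858245849609375) 23.884950637817383 0.0524258713892247
hold (array([ 624.9, -245. ]), array([83.2, 97.2]), 8.8)
tin t8 153 (609.4693603515625, 45.45576858520508) 29.01021385192871 0.030536772019576004
jar t8 112 (597.059326171875, -41.86502456665039) 24.77259635925293 0.051443165296822066
cap t8 32 (373.0526428222656, -309.9549865722656) 13.407037734985352 0.08443734379345323
hold (array([ 622.1, -239.6]), array([80. , 93.4]), 9.9)
```

View pics/w8.png

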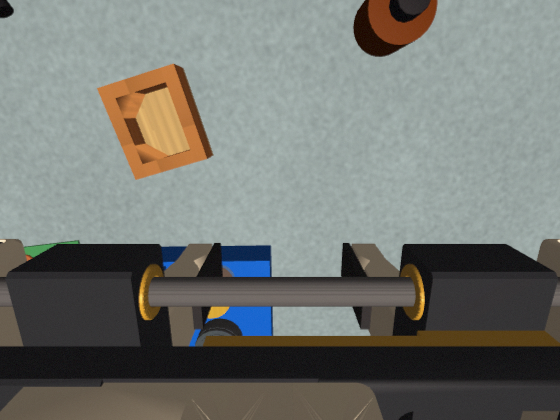

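step_arm([
  [[-1.8,-2.1,-0.5,0,8.7],[-1.8,-2.1,-0.5,0,8.7],[-1.8,-2.1,-0.5,0,8.7],[-1.8,-2.1,-0.5,0,8.7],[-1.8,-2.1,-0.5,0,8.7],[-1.8,-2.1,-0.5,0,8.7],[-1.8,-2.1,-0.5,0,8.7],[0,0,0,0,8.7],[0,0,0,0,8.7]],
])

```text
clock: 24.95
tool_pos: [0.374, -0.3095, 0.1798]
orientation: [179.9, 0.0, -97.2]
force: [0.4, -0.0, 0.3]
opening: 0.087
gripper_force: 0.0
```

Run:
```python
from fit import *
im,P=snap('wrist','w9.png');np.savez('w9.npz',im=im,P=P)
P,I=cloud(['w9'])
Q=clean(P[sel(P,(.374,-.31),.03,.08,.095)]);a,r=cv2.minEnclosingCircle((Q[:,:2]*1e3).astype(np.float32));print('cap',a,r)
c=np.array(a)/1e3
Q=P[sel(P,c,.045,.052,.068)];d=Q[:,:2]-c;an=np.degrees(np.arctan2(d[:,1],d[:,0]));r=np.hypot(*d.T)*1e3
print(len(Q),np.median(Q[:,2]))
for k in range(-180,180,15):
    m=(an>=k)&(an<k+15)
    if m.sum():print(k,m.sum(),np.round(np.percentile(r[m],[5,97]),1))
np.save('bt',Q)
# holder bay
P,I=cloud(['w8']);c=np.array([.6245,-.2455]);t=np.radians(8.9)
ex=np.array([np.cos(t),np.sin(t)]);ey=np.array([-ex[1],ex[0]])
d=P[:,:2]-c;x=d@ex*1e3;y=d@ey*1e3;m=(abs(y)<8)&(abs(x)<45);
o=np.argsort(x[m]);xs=x[m][o];zs=P[m][o,2]*1e3
for k in range(-45,45,3):
    q=(xs>=k)&(xs<k+3)
    if q.any():print(k,np.round(np.percentile(zs[q],[10,50,90]),0),end=' ')
```

```text
cap (374.9930725097656, -315.18621826171875) 13.985173225402832
1796 0.060159489720594206
-180 116 [14.9 29.5]
-165 120 [14.2 29.4]
-150 72 [13.6 24.6]
-135 40 [12.4 18.9]
-120 24 [12.5 15.9]
-105 20 [12.  14.9]
-90 22 [12.4 15.5]
-75 32 [12.8 17.6]
-60 55 [13.3 22.1]
-45 107 [14.2 29.2]
-30 110 [15.  29.6]
-15 109 [15.3 29.4]
0 102 [17.  29.7]
15 90 [18.6 29.8]
30 80 [20.1 30. ]
45 67 [21.8 29.9]
60 62 [22.6 30. ]
75 57 [23.1 29.6]
90 62 [22.4 30. ]
105 71 [21.5 29.8]
120 78 [19.7 30. ]
135 89 [18.3 29.7]
150 104 [16.2 29.5]
165 107 [15.  29.4]
-45 [-0.  0.  1.] -42 [ 4. 23. 33.] -39 [32. 33. 34.] -36 [32. 33. 34.] -33 [32. 33. 34.] -30 [32. 33. 34.] -21 [5. 5. 6.] -18 [4. 5. 6.] -15 [4. 5. 6.] -12 [4. 5. 6.] -9 [5. 5. 6.] -6 [5. 5. 6.] -3 [4. 5. 6.] 0 [4. 5. 6.] 3 [4. 5. 6.] 6 [4. 5. 6.] 9 [4. 6. 7.] 12 [4. 5. 6.] 15 [4. 5. 6.] 18 [4. 5. 6.] 21 [4. 5. 6.] 24 [ 5.  5. 18.] 27 [ 7. 23. 34.] 30 [32. 33. 34.] 33 [32. 33. 34.] 36 [32. 33. 34.] 39 [32. 33. 34.]
```

View pics/w9.png

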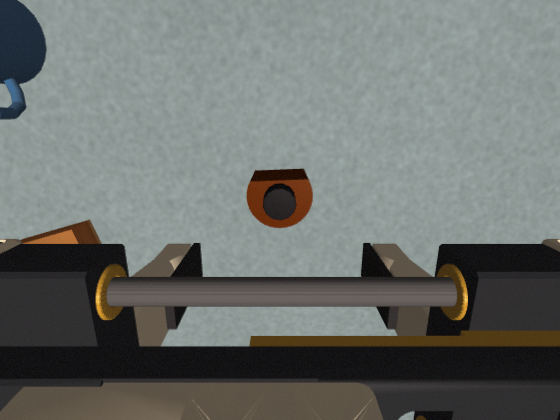

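step_arm([
  [[0.1,-0.3,-3,0,8.7],[0,0,-3,0,8.7],[0,0,-3,0,8.7],[0,0,-1.6,0,8.7],[0,0,-0.8,0,8.7],[0,0,0,0,1],[0,0,0,0,1],[0,0,0,0,1],[0,0,0,0,1],[0,0,0,0,1]],
])

```text
clock: 26.0
tool_pos: [0.3753, -0.3126, 0.0672]
orientation: [-179.9, -0.0, -97.2]
force: [0.2, 0.2, -0.6]
opening: 0.0523
gripper_force: 0.0
```

step_arm([
  [[0,0,0,0,0],[0,0,0,0,0],[0,0,0,0,0],[0,0,0,0,0],[0,0,0,0,0],[0,0,1,0,0],[0,0,2,0,0],[0,0,3,0,0]],
])

```text
clock: 26.8
tool_pos: [0.3736, -0.3119, 0.1263]
orientation: [179.8, 0.1, -97.2]
force: [0.8, 0.2, -2.1]
opening: 0.0273
gripper_force: 30.0
```

step_arm([
  [[2.43,0.66,1,-0.133,0],[2.43,0.66,1,-0.133,0],[2.43,0.66,0,-0.133,0],[2.43,0.66,0,-0.133,0],[2.43,0.66,0,-0.133,0],[2.43,0.66,0,-0.133,0],[2.43,0.66,0,-0.133,0],[2.43,0.66,0,-0.133,0],[2.43,0.66,0,-0.133,0],[2.43,0.66,0,-0.133,0]],
])

```text
clock: 27.8
tool_pos: [0.6185, -0.246, 0.1468]
orientation: [180.0, -0.0, -173.7]
force: [1.0, 0.1, -1.3]
opening: 0.0271
gripper_force: 30.0
```

step_arm([
  [[0,0,0,0,0],[0,0,0,0,0],[0,0,0,0,0]],
])

```text
clock: 28.1
tool_pos: [0.6171, -0.2466, 0.1466]
orientation: [180.0, -0.0, -173.3]
force: [-0.0, -0.7, -2.3]
opening: 0.0269
gripper_force: 30.0
```

Run:
```python
from fit import *
for c,n in(('wrist','w10'),('scene','s10'),('side','t10')):
    im,P=snap(c,n+'.png');np.savez(n+'.npz',im=im,P=P)
    P,I=cloud([n]);Q=P[sel(P,(.617,-.246),.045,.085,.137)]
    Q=clean(Q)
    print(n,len(Q))
    if len(Q)<20: continue
    def f(p):
        d=Q[:,:2]-p[:2];r=np.hypot(*d.T)-.03
        fl=-(d@[np.cos(p[2]),np.sin(p[2])])-.015
        return np.maximum(r,fl)*1e3
    b=min((least_squares(f,[.617,-.246,np.radians(8.9+k)],x_scale=[.01,.01,.3],loss='soft_l1') for k in(-25,0,25)),key=lambda s:s.cost)
    print(np.round(b.x*[1e3,1e3,57.3],1),b.cost/len(Q),'z',np.percentile(Q[:,2],[2,98]))
    H=clean(P[sel(P,(.624,-.243),.08,.027,.04)]);
    if len(H)>20: print('hold',rect(H))
```

```text
w10 1975
[ 615.2 -247.2    8.9] 0.017193318987581637 z [0.08647889 0.13619784]
hold (array([ 620.1, -246.6]), array([73.9, 98.2]), 8.8)
s10 79
[ 613.7 -247.    -5.6] 0.8768545679949757 z [0.08749836 0.13329298]
hold (array([ 626.2, -243.4]), array([78.2, 95.9]), 10.3)
t10 120
[ 615.9 -245.     7.2] 0.9072608810270173 z [0.08821587 0.13560564]
hold (array([ 622.4, -242.5]), array([79.7, 98.8]), 11.2)
```

View pics/w10.png

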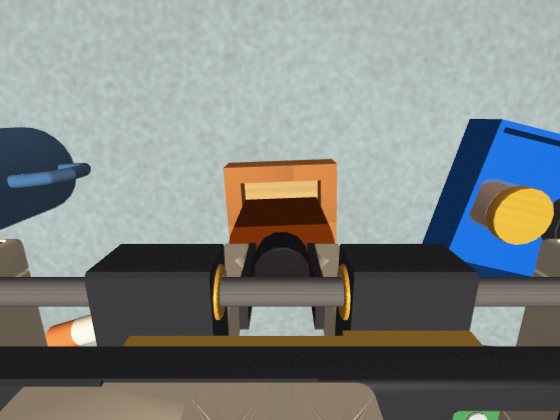

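step_arm([
  [[0.15,0,-1.5,0,0],[0,0,-1.5,0,0],[0,0,-1,0,0],[0,0,-0.5,0,0],[0,0,-0.5,0,0],[0,0,-0.5,0,0],[0,0,0,0,0]],
])

```text
clock: 28.95
tool_pos: [0.6192, -0.2464, 0.0909]
orientation: [180.0, -0.0, -173.4]
force: [-0.1, -0.2, -2.1]
opening: 0.0273
gripper_force: 30.0
```

Bottom about 24 mm, inside the bay with no contact force. Continue.

step_arm([
  [[0,0,-0.5,0,0],[0,0,-0.5,0,0],[0,0,-0.4,0,0],[0,0,-0.3,0,0],[0,0,-0.2,0,0],[0,0,0,0,0]],
])

```text
clock: 29.55
tool_pos: [0.6193, -0.2465, 0.0722]
orientation: [180.0, -0.0, -173.4]
force: [-0.4, -0.6, -1.8]
opening: 0.0272
gripper_force: 30.0
```

step_arm([
  [[0,0,-0.1,0,0],[0,0,-0.1,0,0],[0,0,0,0,0]],
])

```text
clock: 29.85
tool_pos: [0.6198, -0.2467, 0.0716]
orientation: [-180.0, 0.0, -173.3]
force: [-1.7, 0.8, 4.3]
opening: 0.0277
gripper_force: 30.0
```

Floor contact. Release, lift, and check.

step_arm([
  [[0,0,0,0,4.5],[0,0,0,0,4.5],[0,0,0,0,4.5],[0,0,1,0,4.5],[0,0,3,0,4.5],[0,0,4,0,4.5],[-2,1,4,0,4.5],[-3,1,3,0,4.5],[0,0,0,0,4.5],[0,0,0,0,4.5]],
])

```text
clock: 30.85
tool_pos: [0.5696, -0.2264, 0.2227]
orientation: [-180.0, 0.2, -173.3]
force: [-0.1, -0.3, -0.5]
opening: 0.0449
gripper_force: 0.0
```

Run:
```python
from fit import *
for c,n in(('scene','s11'),('side','t11')):
    im,P=snap(c,n+'.png');np.savez(n+'.npz',im=im,P=P);P,I=cloud([n])
    for k,c,r0,z0,z1 in(('tin',(.609,.042),.04,.026,.04),('jar',(.6,-.042),.04,.046,.06),('cap',(.618,-.246),.025,.085,.1),('can',(.6,.516),.04,.135,.16),('mug',(.64,-.517),.06,.08,.1)):
        Q=clean(P[sel(P,c,r0,z0,z1)])
        if len(Q)>5:
            a,r=cv2.minEnclosingCircle((Q[:,:2]*1e3).astype(np.float32));print(n,k,len(Q),np.round(a),round(r,1),Q[:,2].mean().round(4))
a=cv2.imread('pics/s11.png')[130:310,150:390];b=cv2.imread('pics/t11.png')[100:300,120:387]
cv2.imwrite('pics/c11.png',np.hstack([cv2.resize(a,(400,300),interpolation=2),cv2.resize(b,(400,300),interpolation=2)]))
```

```text
s11 tin 153 [611.  43.] 30.2 0.0316
s11 jar 104 [602. -45.] 24.7 0.0524
s11 cap 20 [ 617. -242.] 11.7 0.0907
s11 can 263 [608. 518.] 26.8 0.144
s11 mug 12 [ 627. -500.] 34.8 0.0878
t11 tin 156 [609.  44.] 28.8 0.0301
t11 jar 100 [599. -42.] 23.9 0.0512
t11 cap 17 [ 616. -242.] 11.0 0.0902
t11 can 402 [605. 521.] 27.9 0.1431
t11 mug 19 [ 628. -497.] 35.1 0.0859
```

View pics/c11.png

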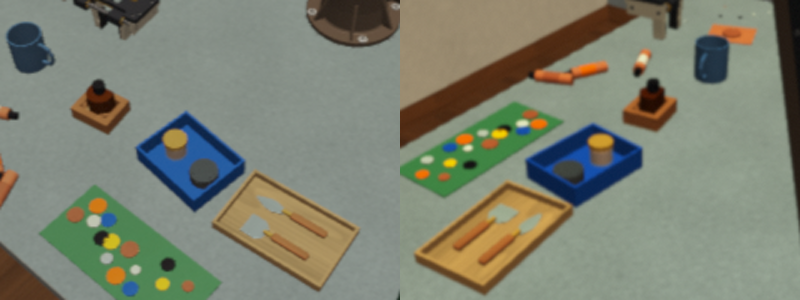

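```bash
python3 -c "
from plant import close_job
print(close_job())"
```

```text
the job is handed in; nothing more can be done
None
```

I handed the job in at about 31 s of the 144 s limit, with no score returned: the final pictures show the palette knife and scraper flat side by side in the tray, the jar and tin upright in the bin, the bottle on the bay floor turned to within a few degrees of the flat wall, and the can and mug left alone.

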